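# Set the rotating stage to its marker and clamp it

## Robot

A 6-joint arm with a two-finger parallel gripper is mounted at the origin on the work surface. World frame = base frame: x ahead of the robot, y to its left, z up, the work surface at z = 0. Lengths are in m, angles in rad, forces in N, time in s.
With the tool pointing down it reaches from about 0.275 to 0.725 m from the base axis. Payload 5.6 kg.
Tool frame: the origin (TCP) lies midway between the tips of the shut fingers; the grasp point (between the pads) lies 19 mm behind it; z points along the fingers, y is the line along which they close (so a half turn about z gives the same grasp; the last joint's range is limited). The gripper opens to 85 mm and grips with 20 to 120 N. Pads are 22 mm wide; open, the fingers measure 114 mm over their backs; the gripper's body (76 mm by 85 mm) begins 54 mm behind the grasp point. The pads swing forward as they close: fully open they stand 13 mm farther back than shut.
Start: joints at [1.62, 0.255, 0.108, 0, -1.424, -0.285], TCP at [0.128, 0.535, 0.231] pointing down, gripper open.
Joint ranges: [-2.95, 2.95], [-1.21, 1.97], [-1.09, 1.5], [-2.87, 1.71], [-2.94, -0.07], [-3.05, 3.05]. Speed limits (rad/s): [2.57, 2.57, 3.14, 3.14, 3.14, 3.14].

## Interface

Orientations are given as a unit quaternion [x, y, z, w].
In Python, from bench import manip gives the robot as it stands.
- The arm moves only by the tool move_arm, never from a script. Its argument "series" is a list of rows, each a list of 7 numbers: the turn, a rotation vector about the world's x, y, z in rad, then the shift along the world's x, y, z in cm, then the closure, from 0 (fully open) to 1 (shut). A call has 1 to 8 rows; each row shifts and turns the commanded pose from where the row before left it; what a row does not reach is not made up. A row lasts 1/12 s, in which the tool goes at most 41.7 mm and 7.16 degrees, less where a joint would pass 70% of its speed; a pose out of reach is approached as far as the arm can. A call with a gripper value outside its range is refused whole. The fingers move at their own pace and stop on an object; the grip force is fixed at half the most. Time passes only in rows, so rows that do not move let the fingers close. It gives the time, the measured TCP pose, the force, the opening and the grip force at its end, in the units of the state.
- manip.state(): the state, without advancing time (a new reading comes with each control period).
- manip.snapshot(name): name is "scene" or "top"; returns a dict with "color" (384x512x3 uint8, blue, green, red), "range_z" (384x512 float32, m along the optical axis (not along the pixel's ray), 0 where there is no reading), "fx", "fy", "cx", "cy" (pixels), "dist_coeffs" ([k1, k2, p1, p2, k3] as OpenCV has them; the pictures are not rectified), "origin" and "orientation" of the camera in the world. Camera axes: x right, y down, z forward; pixel columns grow to the right and rows downward; lengths in m; the calibration is good to about 2 mm. A picture is of the moment at which its call begins.
- manip.sign_off(): hands the job in; it is judged then, once.
The state is a dict: "t": time; "joint_pos": joint angles; "joint_velocities": joint speeds; "joint_torque": joint torques, N m; "eef_pos": TCP position; "ee_rot": TCP orientation; "wrist_force": force on the tool from outside, world axes, zero at the start; "torque": the same for the moment, N m; "gripper_width": opening from 0.0 (shut) to 1.0 (fully open); "grasp_force": force on a finger pad.
Only numpy, scipy, OpenCV 4.12 (cv2) and the standard library are available. Lean on these libraries where they do the work, as an engineer would, in place of code of your own. Each camera call takes 0.05 s, during which the arm holds its last target. There are 200 camera calls.

## Task

With a fingertip, push the upright steel pin on the black rotating stage round, either way, until the white index line on the stage lines up with the broad target line at the clip-on marker on the scale ring. Then push the clamp lever beside the stage in against its stop, leaving the stage on the line. Do not lift the stage out, and leave the objective, the slide box and the jar undisturbed.

Things in the scene. Friction and masses are not known exactly. Their poses are not given: they have to be found in the camera images.
- stage_base: Fixed stage unit: white plate 200 mm (its x) by 275 mm (its y, -100 to +175), 30 mm high. Origin on the work surface, under the axis of the round black dial; z up. Round the dial is a fixed aluminium scale ring, 72 to 88 mm from the axis, top 46 mm above the work surface, with thin lines every 10 degrees. The clamp lever is on the plate's +y side.
- dial (a joint): Angle (rad) of the black dial (rotating stage), 140 mm across, top 50 mm above the work surface, about the vertical axis through stage_base's origin. 0: index line along stage_base's +x; grows counter-clockwise from above. Turns either way, more than a full turn; friction 0.07 N m, stays where left. Rests in its bearing by its weight (0.7 kg). The slide and clips on it are under 4 mm high.
- index (a point): Outer end of the white index line (28 mm long, 2.5 mm wide, the only white line on the dial), on the dial's rim 70 mm from the axis, 50 mm above the work surface.
- pin_top (a point): Top centre of the upright round steel pin fixed in the dial: 12 mm in diameter, standing 30 mm above the dial top (50 to 80 mm above the work surface), 50 mm from the dial's axis, diametrically opposite the index line.
- target (a point): Inner end of the target line, 70 mm from the dial's axis, level with the dial top: where the end of the index line must come. The target line is a broad black radial line, 5 mm wide, across the scale ring, ending at a small aluminium clip-on marker (18 mm wide, top 56 mm above the work surface, 89 to 113 mm from the axis) fixed outside the ring.
- clamp (a joint): Angle (rad) of the dark steel clamp lever about its upright pivot at x = -50, y = +130 mm in the stage_base frame. 0: closed at its stop, lever along stage_base's +x; grows as it swings open, counter-clockwise from above towards stage_base's +y, to 1.25 at most. Friction 0.05 N m; it stays where left. Closing it does not shift the dial.
- clamp_knob (a point): Top centre of the lever's upright round knob: 14 mm in diameter, from 38 to 74 mm above the work surface, 65 mm from the pivot. The lever's bar is 10 mm wide, 38 to 46 mm above the work surface.
- objective: Bystander, loose: a steel microscope objective standing upright, 34 mm in diameter, 46 mm high; origin at the centre of its underside.
- slide_box: Bystander, loose: a grey slide box 85 x 100 x 34 mm (x, y, z); origin at the centre of its underside.
- jar: Bystander, loose: a small amber jar with a black cap, 40 mm in diameter, 50 mm high; origin at the centre of its underside.

How it is judged:
On the way, in this order (a step that is already met when the one before it is completed fails the run):
1. with the clamp still open, the index line stands still on the target line (within 3.5 mm) (horizontal distance between index and target below 0.0035 m and value of joint clamp above 0.4 rad and velocity of joint dial between -0.1 and 0.1 rad/s), for 0.2 s.
2. the clamp lever is pushed in to its stop (within 0.08 rad) (value of joint clamp below 0.08 rad), for 0.2 s.
At the end, for the whole second after the job is handed in: The outer end of the index line is within 3.5 mm of the target line's inner end, the dial at rest and down in its bearing, and the clamp lever within 0.08 rad of its stop (horizontal distance between index and target below 0.0035 m and value of joint clamp below 0.08 rad and velocity of joint dial between -0.05 and 0.05 rad/s and z of pin_top in the frame of stage_base below 0.084 m); the robot touches nothing.
It fails at once if the stage is lifted out of its bearing (by more than 6 mm) (z of pin_top in the frame of stage_base above 0.086 m).
It fails at once if the objective is disturbed (moved more than 20 mm or tipped) (distance of objective from where it was at the start of the episode above 0.02 m or angle between objective's own z axis and vertical above 0.35 rad).
It fails at once if the slide box is disturbed (moved more than 20 mm or tipped) (distance of slide_box from where it was at the start of the episode above 0.02 m or angle between slide_box's own z axis and vertical above 0.35 rad).
It fails at once if the jar is disturbed (moved more than 20 mm or tipped) (distance of jar from where it was at the start of the episode above 0.02 m or angle between jar's own z axis and vertical above 0.35 rad).
It also fails if it takes over 58 s, if anything falls off the work surface, if the arm or the gripper's body presses on something with over 40 N, if the wrist force passes 120 N, or if a joint passes its speed limit or range.

## Working session

There is one attempt and no reset: what is moved stays moved. The work goes in short steps, Python scripts to look and compute and a tool call to move; the robot and the scene stay as the last step left them, time stands still between calls to the robot, and variables do not carry over. Pictures are saved under pics/ and viewed, at most 10 in all, crops included, and the job is handed in when it is done.

Besides the shell and the picture viewer there is one more tool, called after "Emit:" as name([rows], argument=value, ...), one row to a line, values as JSON. move_arm: Moves the arm, as the interface text tells. Its arguments: {"type":"object","properties":{"series":{"type":"array"}},"required":["series"]}

```bash
mkdir -p pics
cat > h.py <<'E'
import numpy as np, cv2
from scipy.spatial.transform import Rotation as R
from bench import manip
def snap(n):
    s=manip.snapshot(n); s['K']=np.array([[s['fx'],0,s['cx']],[0,s['fy'],s['cy']],[0,0,1]]); s['D']=np.array(s['dist_coeffs'],float)
    o=s['orientation']; s['R']=R.from_quat(o).as_matrix() if np.size(o)==4 else np.array(o); s['o']=np.array(s['origin']); return s
def plane(s,uv,z):
    p=cv2.undistortPoints(np.array(uv,float).reshape(-1,1,2),s['K'],s['D']).reshape(-1,2)
    d=np.c_[p,np.ones(len(p))]@s['R'].T
    return s['o']+d*((z-s['o'][2])/d[:,2])[:,None]
def cloud(s):
    v,u=np.mgrid[:384,:512]; p=cv2.undistortPoints(np.stack([u,v],-1).reshape(-1,1,2).astype(float),s['K'],s['D']).reshape(-1,2)
    z=s['range_z'].reshape(-1,1); return ((np.c_[p,np.ones(len(p))]*z)@s['R'].T+s['o']).reshape(384,512,3)
def proj(s,P):
    Rt=s['R'].T; return cv2.projectPoints(np.array(P,float).reshape(-1,1,3),cv2.Rodrigues(Rt)[0],-Rt@s['o'],s['K'],s['D'])[0].reshape(-1,2)
E
python3 - <<'E'
from h import *
for n in('top','scene'):
    s=snap(n); cv2.imwrite(f'pics/{n}0.png',cv2.resize(s['color'],(800,600),interpolation=cv2.INTER_CUBIC)); print(n,s['o'],s['R'].round(2).tolist(),s['fx'])
print(manip.state())
E
```

```text
top [ 0.44139477 -0.04839786  0.94315418] [[0.0, -0.98, 0.2], [-1.0, -0.0, -0.01], [0.01, -0.2, -0.98]] 484.2651550457625
scene [1.18629192 0.12696984 0.53027077] [[-0.28, 0.58, -0.77], [0.96, 0.18, -0.21], [0.02, -0.8, -0.6]] 403.97765012041265
{'t': 0.1, 'joint_pos': array([ 1.61959523e+00,  2.55679332e-01,  1.07140435e-01, -4.14072115e-04,
       -1.42387644e+00, -2.84602104e-01]), 'joint_velocities': array([ 0.00082871, -0.00056711,  0.00490823,  0.00015195,  0.00063921,
        0.00196052]), 'joint_torque': array([-1.36688453e-03, -3.87606847e+01,  2.38475025e+01,  5.37786484e+00,
       -3.80086567e-03,  1.03193076e-05]), 'eef_pos': array([0.12833794, 0.53437368, 0.23049451]), 'ee_rot': array([ 9.93053723e-01, -1.17658856e-01, -6.76216500e-05,  8.32261484e-04]), 'wrist_force': array([-0.29798855,  0.49516635,  0.3054575 ]), 'torque': array([-0.00071377,  0.04845554,  0.04780538]), 'grasp_force': 0.0, 'gripper_width': 1.0034810814540789}
```

View pics/top0.png

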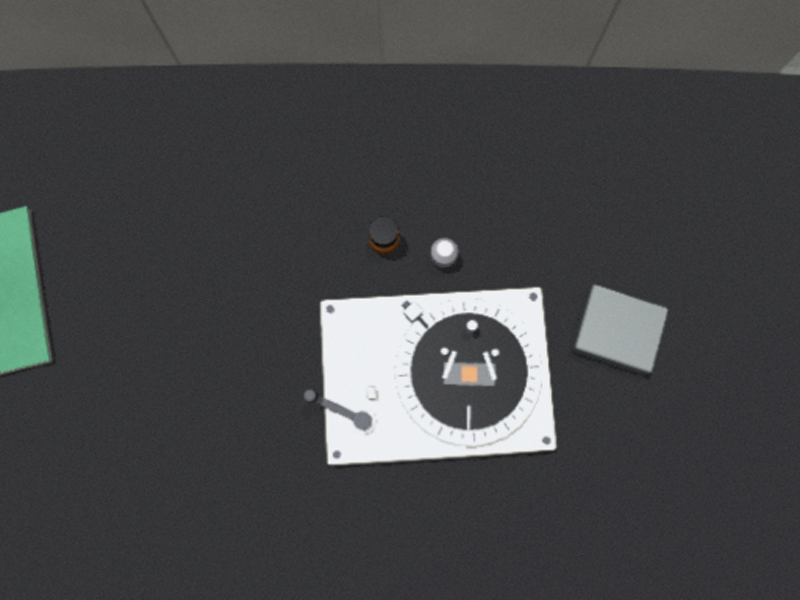

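View pics/scene0.png

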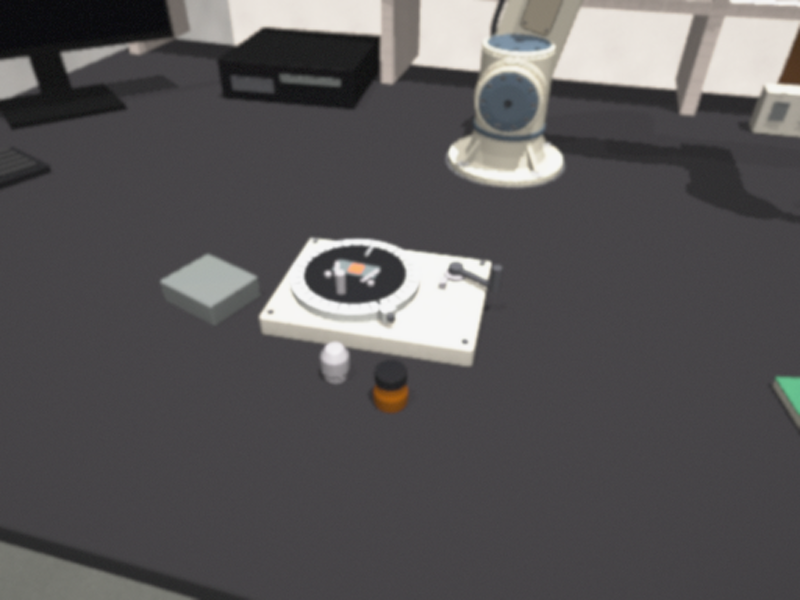

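Both views show the stage. In the top picture (800x600) the dial centre is near (469,371), the index end at (469,430), the pin at (472,326), the target marker at (413,312), the clamp knob at (310,396) and the pivot at (363,421). The objective (445,252) and jar (384,235) stand beyond the stage, with the box to the right.

```bash
cat >> h.py <<'E'
def rectify(s,c,z,half=.13,px=.0005):
    # top-down metric map at height z: image up=+x world, left=+y
    n=int(2*half/px); r,q=np.mgrid[:n,:n]; P=np.stack([c[0]+half-r*px,c[1]+half-q*px,np.full(r.shape,z)],-1)
    m=proj(s,P).astype(np.float32).reshape(n,n,2); return cv2.remap(s['color'],m,None,cv2.INTER_CUBIC)
E
python3 - <<'E'
from h import *
s=snap('top'); k=.64
# objects: dist of corners at z=.03
C=plane(s,np.array([[321,300],[541,288],[555,449],[328,463]])*k,.03); print(C.round(4)); print([round(np.linalg.norm(C[i]-C[(i+1)%4]),4) for i in range(4)])
g=s['color'].max(2)
P=cloud(s); 
c=plane(s,np.array([[469,371]])*k,.05)[0]; print('c',c)
# stage yaw
y=(C[0]-C[1])+(C[3]-C[2]); y/=np.linalg.norm(y); yaw=np.arctan2(-y[0],y[1]); print('yaw',yaw)
x=np.array([np.cos(yaw),np.sin(yaw),0]); print('centre from corners',C.mean(0)-y*.0375)
print('index',plane(s,np.array([[469,430]])*k,.05),'pin',plane(s,np.array([[472,326]])*k,.08),'tgt',plane(s,np.array([[413,312]])*k,.056),'knob',plane(s,np.array([[310,396]])*k,.074),'piv',plane(s,np.array([[363,421]])*k,.046))
print('obj',plane(s,np.array([[445,249]])*k,.046),'jar',plane(s,np.array([[384,231]])*k,.05),'box',plane(s,np.array([[622,328]])*k,.034))
# depth check
for n,(u,v) in dict(dial=(440,400),pin=(472,325),knob=(310,396),plate=(350,340)).items(): print(n,P[int(v*k),int(u*k)].round(4))
im=rectify(s,c,.05); np.save('c.npy',c); cv2.imwrite('pics/rect0.png',im)
E
```

```text
[[ 0.6105  0.0534  0.03  ]
 [ 0.6264 -0.2181  0.03  ]
 [ 0.4301 -0.2295  0.03  ]
 [ 0.4141  0.041   0.03  ]]
[np.float64(0.272), np.float64(0.1967), np.float64(0.271), np.float64(0.1968)]
c [ 0.52195395 -0.1255603   0.05      ]
yaw 0.05878602811870466
centre from corners [ 0.5224558  -0.12570812  0.03      ]
index [[ 0.45290619 -0.12479584  0.05      ]] pin [[ 0.57123063 -0.12708303  0.08      ]] tgt [[ 0.59151343 -0.05923155  0.056     ]] knob [[0.49069705 0.05863826 0.074     ]] piv [[ 0.46335337 -0.00081129  0.046     ]]
obj [[ 0.67145851 -0.0984562   0.046     ]] jar [[ 0.69285196 -0.0237524   0.05      ]] box [[ 0.57573423 -0.3165678   0.034     ]]
dial [ 0.4878 -0.09    0.0503]
pin [ 0.5727 -0.1271  0.078 ]
knob [0.4915 0.0593 0.0743]
plate [0.5624 0.017  0.0292]
```

View pics/rect0.png

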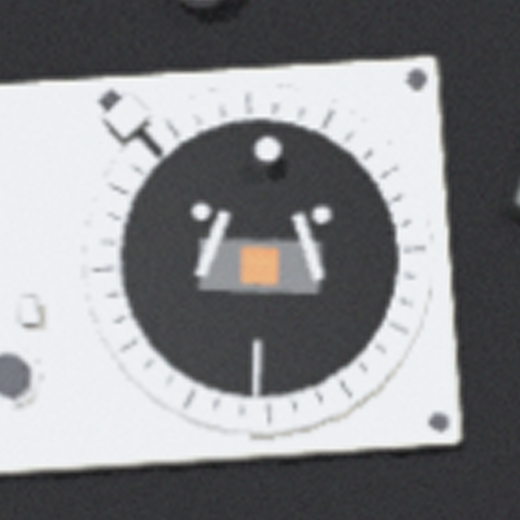

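The rectified crop (0.5 mm/px) has the dial centre at (260,258), the index end at (257,396), the pin (parallax-shifted) at (267,148), and the target line's inner end at (160,155). The target is at about 44° and the index about 179°, so the dial turns roughly 135° clockwise. I'll refine the angles numerically.

```bash
cat >> h.py <<'E'
def angles(s,c,show=True):
    """target and index angle (deg), world, about c (xy)"""
    a=np.radians(np.arange(-180,180,.25)); g=s['color'].min(2).astype(np.float32)
    def samp(r,z):
        P=np.stack([c[0]+r[:,None]*np.cos(a),c[1]+r[:,None]*np.sin(a),np.full((len(r),len(a)),z)],-1)
        m=proj(s,P).astype(np.float32).reshape(len(r),len(a),2); return cv2.remap(g,m,None,cv2.INTER_LINEAR).mean(0)
    def pk(w):
        i=w.argmax(); k=np.arange(i-24,i+25)%len(a); v=np.clip(w[k]-.4*w[i],0,None); return np.degrees(a[i])+.25*(v@np.arange(-24,25))/v.sum(), w[i]
    sm=lambda w: cv2.GaussianBlur(np.r_[w,w,w][None],(0,0),2)[0][len(w):2*len(w)]
    t=samp(np.arange(.075,.087,.001),.046); i=samp(np.arange(.048,.067,.001),.05)
    return pk(sm(np.median(t)-t)), pk(sm(i-np.median(i)))
E
python3 - <<'E'
from h import *
s=snap('top'); im=rectify(s,np.load('c.npy'),.05).min(2)
# dial circle fit: radial dark->bright edge
c0=np.array([260.,258.]);pts=[]
for t in np.radians(np.arange(0,360,3)):
    r=np.arange(125,150,.25); q=(c0[:,None]+r*np.array([[np.cos(t)],[np.sin(t)]])).astype(np.float32)
    v=cv2.remap(im,q[0][None],q[1][None],cv2.INTER_LINEAR)[0].astype(float); k=np.gradient(cv2.GaussianBlur(v[None],(0,0),3)[0]).argmax(); pts.append(q[:,k])
pts=np.array(pts); 
for _ in range(4):
    A=np.c_[2*pts,np.ones(len(pts))]; b=(pts**2).sum(1); x=np.linalg.lstsq(A,b,rcond=None)[0]; r=np.sqrt(x[2]+x[:2]@x[:2]); e=abs(np.hypot(*(pts-x[:2]).T)-r); pts=pts[e<2.5*np.median(e)]
c=np.load('c.npy'); c=c[:2]+.13-x[1::-1]*.0005; print(c,r*.0005,len(pts)); np.save('c.npy',c)
print(angles(s,c))
E
```

```text
[ 0.5229651  -0.12512923] 0.06925752841890156 110
((np.float64(43.16331934442067), np.float32(141.4296)), (np.float64(178.43905559290533), np.float32(126.63518)))
```

Emit:
move_arm([
  [0,0,0.03,2.2,-3.1,0,1],
  [0,0,0.03,2.2,-3.1,0,1],
  [0,0,0.03,2.2,-3.1,0,1],
  [0,0,0.03,2.2,-3.1,0,1],
  [0,0,0.03,2.2,-3.1,0,1],
  [0,0,0.03,2.2,-3.1,0,1],
  [0,0,0.03,2.2,-3.1,0,1],
  [0,0,0.03,2.2,-3.1,0,1],
])

```text
t: 0.87
eef_pos: [0.3049, 0.285, 0.2314]
ee_rot: [1.0, 0.003, 0.0, -0.0]
wrist_force: [0.6, 1.0, 0.3]
gripper_width: -0.001
grasp_force: 0.0
```

Emit:
move_arm([
  [0,0,0,2.2,-3.1,0,1],
  [0,0,0,2.2,-3.1,0,1],
  [0,0,0,2.2,-3.1,0,1],
  [0,0,0,2.2,-3.1,0,1],
  [0,0,0,2.2,-3.1,0,1],
  [0,0,0,2.2,-3.1,0,1],
  [0,0,0,2.2,-3.1,0,1],
  [0,0,0,2.2,-3.1,0,1],
])

```text
t: 1.53
eef_pos: [0.4811, 0.0369, 0.2313]
ee_rot: [1.0, 0.002, 0.0, -0.0]
wrist_force: [0.8, 1.1, -0.2]
gripper_width: -0.003
grasp_force: 0.0
```

Emit:
move_arm([
  [0,0,0,2.2,-3.0,0,1],
  [0,0,0,2.2,-3.0,0,1],
  [0,0,0,2.2,-3.0,0,1],
  [0,0,0,1.8,-3.0,-2,1],
  [0,0,0,0,0,-4,1],
  [0,0,0,0,0,-4,1],
  [0,0,0,0,0,0,1],
  [0,0,0,0,0,0,1],
])

```text
t: 2.2
eef_pos: [0.5631, -0.0816, 0.1301]
ee_rot: [1.0, 0.002, -0.003, 0.001]
wrist_force: [0.6, -0.5, 1.9]
gripper_width: -0.001
grasp_force: 0.0
```

Emit:
move_arm([
  [0,0,0,1.0,-0.2,-2,1],
  [0,0,0,0,0,-2,1],
  [0,0,0,0,0,-2,1],
  [0,0,0,0,0,-1.0,1],
  [0,0,0,0,0,0,1],
  [0,0,0,0,0,0,1],
])

```text
t: 2.7
eef_pos: [0.5759, -0.0831, 0.0635]
ee_rot: [1.0, 0.003, 0.001, 0.0]
wrist_force: [0.0, 0.0, 0.6]
gripper_width: 0.006
grasp_force: 0.0
```

Emit:
move_arm([
  [0,0,0,0,-0.5,0,1],
  [0,0,0,0,-0.5,0,1],
  [0,0,0,0,-0.5,0,1],
  [0,0,0,0,-0.5,0,1],
  [0,0,0,0,0,0,1],
  [0,0,0,0,0,0,1],
])

```text
t: 3.2
eef_pos: [0.5745, -0.1038, 0.0614]
ee_rot: [1.0, 0.002, 0.0, -0.0]
wrist_force: [-0.6, -0.7, -0.1]
gripper_width: 0.0
grasp_force: 0.0
```

Run:
```python
from h import *
s=snap('top');c=np.load('c.npy');print(angles(s,c)); cv2.imwrite('pics/r1.png',rectify(s,c,.05))
d=.0205
for k in range(0,28):
    f=lambda th:(c+.05*np.array([np.cos(th),np.sin(th)])+d*np.array([-np.sin(th),np.cos(th)]))*100
    th=np.radians(-1.56-5*k); print(-5*k,f(th).round(2),(f(th-np.radians(5))-f(th)).round(2))
```

```text
((np.float64(44.923074235088556), np.float32(144.0825)), (np.float64(178.43653049416122), np.float32(135.52939)))
0 [ 57.35 -10.6 ] [ 0.15 -0.45]
-5 [ 57.5  -11.05] [ 0.11 -0.46]
-10 [ 57.61 -11.51] [ 0.07 -0.47]
-15 [ 57.67 -11.97] [ 0.03 -0.47]
-20 [ 57.7  -12.44] [-0.01 -0.47]
-25 [ 57.69 -12.91] [-0.06 -0.47]
-30 [ 57.63 -13.38] [-0.1  -0.46]
-35 [ 57.53 -13.84] [-0.14 -0.45]
-40 [ 57.4 -14.3] [-0.17 -0.44]
-45 [ 57.22 -14.73] [-0.21 -0.42]
-50 [ 57.01 -15.15] [-0.25 -0.4 ]
-55 [ 56.76 -15.56] [-0.28 -0.38]
-60 [ 56.48 -15.93] [-0.31 -0.35]
-65 [ 56.17 -16.28] [-0.34 -0.32]
-70 [ 55.82 -16.61] [-0.37 -0.29]
-75 [ 55.45 -16.9 ] [-0.39 -0.26]
-80 [ 55.06 -17.16] [-0.42 -0.22]
-85 [ 54.64 -17.38] [-0.43 -0.19]
-90 [ 54.21 -17.57] [-0.45 -0.15]
-95 [ 53.76 -17.71] [-0.46 -0.11]
-100 [ 53.3  -17.82] [-0.47 -0.07]
-105 [ 52.84 -17.89] [-0.47 -0.03]
-110 [ 52.37 -17.92] [-0.47  0.01]
-115 [ 51.89 -17.9 ] [-0.47  0.06]
-120 [ 51.43 -17.85] [-0.46  0.1 ]
-125 [ 50.96 -17.75] [-0.45  0.14]
-130 [ 50.51 -17.61] [-0.44  0.17]
-135 [ 50.08 -17.44] [-0.42  0.21]
```

View pics/r1.png

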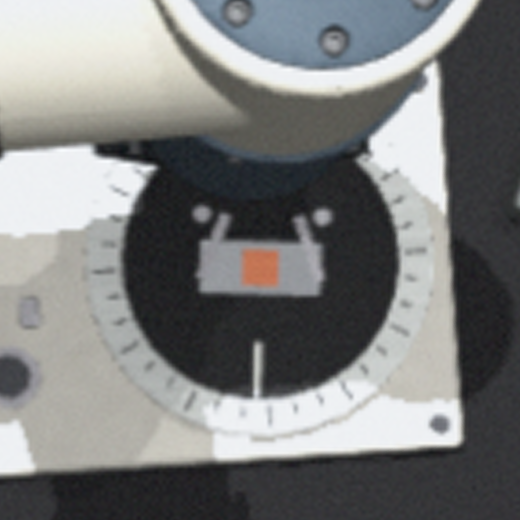

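The arm hides the target side. The index end is at about (258,396), so the dial hasn't moved and the finger is just short of the pin. Now I'll push along the arc.

Emit:
move_arm([
  [0,0,-0.087,0.0,-0.6,0,1],
  [0,0,-0.087,0.11,-0.46,0,1],
  [0,0,-0.087,0.07,-0.47,0,1],
  [0,0,-0.087,0.03,-0.47,0,1],
  [0,0,-0.087,-0.01,-0.47,0,1],
  [0,0,-0.087,-0.06,-0.47,0,1],
  [0,0,-0.087,-0.1,-0.46,0,1],
  [0,0,-0.087,-0.14,-0.45,0,1],
])

```text
t: 3.92
eef_pos: [0.5743, -0.1415, 0.0615]
ee_rot: [0.94, -0.341, 0.001, -0.0]
wrist_force: [1.0, 0.4, 0.7]
gripper_width: 0.001
grasp_force: 0.8
```

Run:
```python
from h import *
s=snap('top');c=np.load('c.npy');print(angles(s,c)); cv2.imwrite('pics/r2.png',rectify(s,c,.05)); print(manip.state()['eef_pos'])
```

```text
((np.float64(-59.625951889739795), np.float32(138.09895)), (np.float64(140.29142479996054), np.float32(105.17402)))
[ 0.57370323 -0.14222423  0.06148212]
```

Emit:
move_arm([
  [0,0,-0.087,-0.17,-0.44,0,1],
  [0,0,-0.087,-0.21,-0.42,0,1],
  [0,0,-0.087,-0.25,-0.4,0,1],
  [0,0,-0.087,-0.28,-0.38,0,1],
  [0,0,-0.087,-0.31,-0.35,0,1],
  [0,0,-0.087,-0.34,-0.32,0,1],
  [0,0,-0.087,-0.37,-0.29,0,1],
  [0,0,-0.087,-0.39,-0.26,0,1],
])

```text
t: 4.63
eef_pos: [0.5507, -0.17, 0.0614]
ee_rot: [0.768, -0.64, 0.0, -0.0]
wrist_force: [1.3, 3.1, -0.4]
gripper_width: 0.001
grasp_force: 0.8
```

Emit:
move_arm([
  [0,0,-0.087,-0.42,-0.22,0,1],
  [0,0,-0.087,-0.43,-0.19,0,1],
  [0,0,-0.087,-0.45,-0.15,0,1],
  [0,0,-0.087,-0.46,-0.11,0,1],
  [0,0,-0.087,-0.47,-0.07,0,1],
  [0,0,-0.087,-0.47,-0.03,0,1],
  [0,0,-0.087,-0.47,0.01,0,1],
  [0,0,0,0,0,0,1],
])

```text
t: 5.3
eef_pos: [0.5182, -0.1776, 0.0614]
ee_rot: [-0.541, 0.841, 0.0, 0.0]
wrist_force: [-0.0, -0.2, 0.5]
gripper_width: -0.002
grasp_force: 0.0
```

Run:
```python
from h import *
s=snap('top');c=np.load('c.npy');print(angles(s,c)); cv2.imwrite('pics/r3.png',rectify(s,c,.05)); print(manip.state()['eef_pos'])
```

```text
((np.float64(-112.3517079506638), np.float32(169.94772)), (np.float64(-52.47353247783091), np.float32(81.2615)))
[ 0.51835583 -0.17773102  0.06140592]
```

View pics/r3.png

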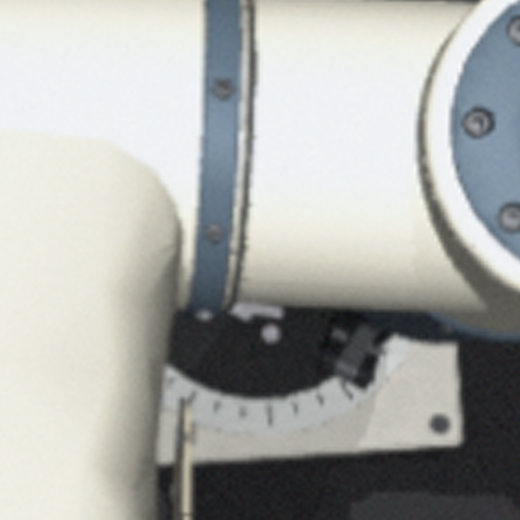

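The arm now covers the dial from above; only the clip at (270,333) and the fingers at (355,350) show. I'll use the scene camera.

Run:
```python
from h import *
s=snap('scene');c=np.load('c.npy');print(angles(s,c)); cv2.imwrite('pics/r4.png',rectify(s,c,.05))
```

```text
((np.float64(-116.5755763807495), np.float32(147.28212)), (np.float64(60.654850064892265), np.float32(122.147766)))
```

View pics/r4.png

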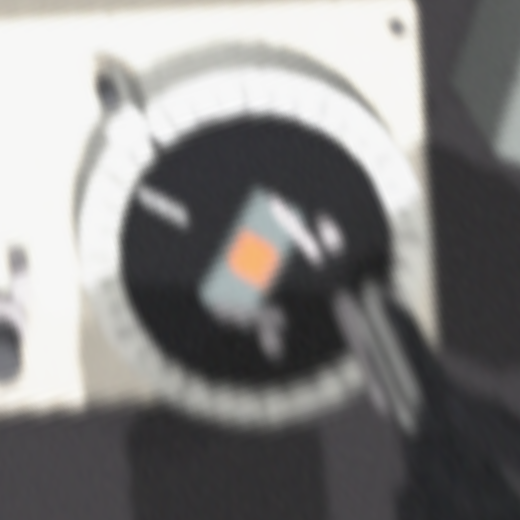

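The scene view shows the index line from (188,220) to (142,188), at about 60°, and the target at about (152,145). About 17° remain, so I'll push 13° more and re-measure.

Emit:
move_arm([
  [0,0,-0.087,-0.46,0.06,0,1],
  [0,0,-0.087,-0.45,0.1,0,1],
  [0,0,-0.04,-0.24,0.07,0,1],
  [0,0,0,0,0,0,1],
  [0,0,0,0,0,0,1],
])

```text
t: 5.82
eef_pos: [0.5072, -0.1756, 0.0613]
ee_rot: [-0.45, 0.893, 0.0, -0.0]
wrist_force: [-0.4, 0.2, -0.3]
gripper_width: -0.002
grasp_force: 0.0
```

Run:
```python
from h import *
s=snap('scene');c=np.load('c.npy');print(angles(s,c)); p=manip.state()['eef_pos'];r=p[:2]-c;print(p,np.degrees(np.arctan2(r[1],r[0])-np.arctan(.0193/.05))+180, np.hypot(*r))
```

```text
((np.float64(-122.83201812025918), np.float32(169.58278)), (np.float64(48.957778193490185), np.float32(113.024345)))
[ 0.50714221 -0.17559095  0.06122076] 51.483956355848306 0.052884298154244544
```

Emit:
move_arm([
  [0,0,-0.035,-0.2,0.07,0,1],
  [0,0,-0.035,-0.18,0.07,0,1],
  [0,0,0,0,0,0,1],
  [0,0,0,0,0,0,1],
])

```text
t: 6.2
eef_pos: [0.5035, -0.1742, 0.0613]
ee_rot: [-0.418, 0.908, -0.0, 0.0]
wrist_force: [0.4, -0.4, 0.4]
gripper_width: 0.001
grasp_force: 0.3
```

Run:
```python
from h import *
s=snap('scene');c=np.load('c.npy');print(angles(s,c)[1]); p=manip.state()['eef_pos'];r=p[:2]-c;print(p,np.degrees(np.arctan2(r[1],r[0])-np.arctan(.0193/.05))+180)
cv2.imwrite('pics/r5.png',cv2.resize(rectify(s,c,.05)[90:330,60:330],None,fx=2.2,fy=2.2,interpolation=cv2.INTER_CUBIC))
```

```text
(np.float64(45.25255882258793), np.float32(137.51657))
[ 0.50347156 -0.17424214  0.06123737] 47.24465268733863
```

View pics/r5.png

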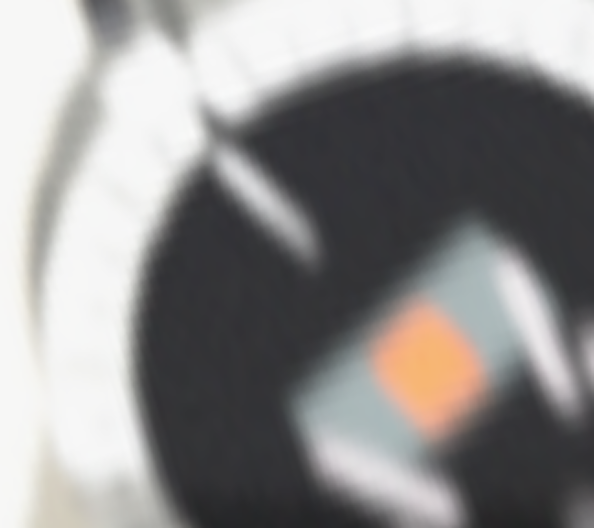

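The index end is at (217,155) and the target line ends at about (212,128), so they are nearly aligned. I'll back off, lift and move to the clamp side so the top camera can see.

Emit:
move_arm([
  [0,0,0,0.9,-0.4,0,1],
  [0,0,0,0.9,-0.4,0,1],
  [0,0,0,0,0,2.0,1],
  [0,0,0,0,0,3.0,1],
  [0,0,0,0,0,3.0,1],
  [0,0,0,-1.0,3.5,0,1],
  [0,0,0,-1.0,3.5,0,1],
  [0,0,0,-1.0,3.5,0,1],
])

```text
t: 6.92
eef_pos: [0.4908, -0.0764, 0.1416]
ee_rot: [-0.417, 0.909, 0.0, 0.0]
wrist_force: [1.2, 0.8, 0.0]
gripper_width: -0.001
grasp_force: 0.0
```

Emit:
move_arm([
  [0,0,0,-1.0,3.5,0,1],
  [0,0,0,-1.0,3.5,0,1],
  [0,0,0,-1.0,3.5,0,1],
  [0,0,0,-1.0,3.5,0,1],
  [0,0,0,-1.0,3.5,0,1],
  [0,0,0,0,1,0,1],
  [0,0,0,0,0,0,1],
  [0,0,0,0,0,0,1],
])

```text
t: 7.58
eef_pos: [0.4412, 0.108, 0.1412]
ee_rot: [-0.418, 0.908, -0.0, -0.0]
wrist_force: [0.3, -0.0, 0.3]
gripper_width: -0.001
grasp_force: 0.0
```

Run:
```python
from h import *
s=snap('top');c=np.load('c.npy');print(angles(s,c)); print(manip.state()['eef_pos'])
cv2.imwrite('pics/r6.png',rectify(s,c,.05))
```

```text
((np.float64(43.161887332958614), np.float32(140.48528)), (np.float64(45.02077779304954), np.float32(122.80058)))
[0.44127407 0.10731194 0.14116644]
```

View pics/r6.png

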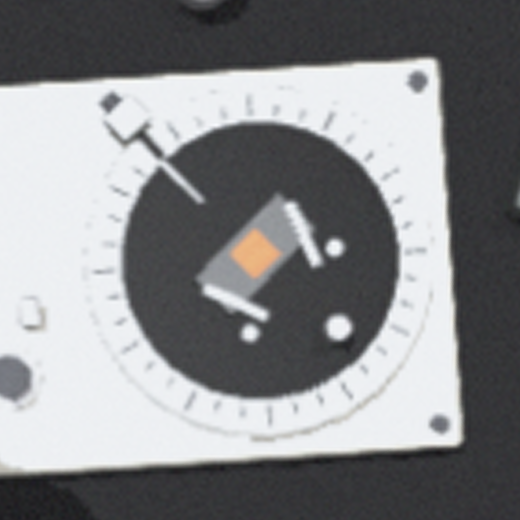

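The top view is clear: the index line runs from (203,202) to (163,160) and the target line from (163,157) to (139,130). They look nearly aligned but measure about 1.9° apart (2.3 mm). I'll check this by radius in both cameras.

Run:
```python
from h import *
c=np.load('c.npy')
for n in('top','scene'):
    s=snap(n); g=s['color'].min(2).astype(np.float32); a=np.radians(np.arange(30,58,.2))
    for r in (.045,.05,.055,.06,.064,.067,.073,.075,.077,.079,.081,.083,.085):
        z=.05 if r<.07 else .046
        m=proj(s,np.c_[c[0]+r*np.cos(a),c[1]+r*np.sin(a),np.full(len(a),z)]).astype(np.float32)
        v=cv2.remap(g,m[None],None,cv2.INTER_LINEAR)[0]; w=(v-np.median(v))*(1 if r<.07 else -1); w=np.clip(w-.4*w.max(),0,None); i=w.argmax(); w[:max(0,i-25)]=0;w[i+25:]=0
        an=(w@np.degrees(a))/w.sum(); print(n,r,round(an,2),'lat vs 43.2: %.2f mm'%(r*1e3*np.radians(an-43.2)))
```

```text
top 0.045 44.84 lat vs 43.2: 1.29 mm
top 0.05 44.87 lat vs 43.2: 1.46 mm
top 0.055 44.96 lat vs 43.2: 1.69 mm
top 0.06 45.0 lat vs 43.2: 1.89 mm
top 0.064 45.09 lat vs 43.2: 2.11 mm
top 0.067 45.09 lat vs 43.2: 2.21 mm
top 0.073 43.3 lat vs 43.2: 0.12 mm
top 0.075 43.22 lat vs 43.2: 0.03 mm
top 0.077 43.19 lat vs 43.2: -0.01 mm
top 0.079 43.2 lat vs 43.2: -0.01 mm
top 0.081 43.14 lat vs 43.2: -0.09 mm
top 0.083 43.06 lat vs 43.2: -0.21 mm
top 0.085 43.17 lat vs 43.2: -0.04 mm
scene 0.045 45.5 lat vs 43.2: 1.81 mm
scene 0.05 45.27 lat vs 43.2: 1.80 mm
scene 0.055 45.41 lat vs 43.2: 2.12 mm
scene 0.06 45.22 lat vs 43.2: 2.11 mm
scene 0.064 45.17 lat vs 43.2: 2.21 mm
scene 0.067 45.13 lat vs 43.2: 2.26 mm
scene 0.073 43.72 lat vs 43.2: 0.66 mm
scene 0.075 43.52 lat vs 43.2: 0.42 mm
scene 0.077 43.23 lat vs 43.2: 0.04 mm
scene 0.079 42.92 lat vs 43.2: -0.39 mm
scene 0.081 41.95 lat vs 43.2: -1.77 mm
scene 0.083 40.88 lat vs 43.2: -3.36 mm
scene 0.085 40.25 lat vs 43.2: -4.37 mm
```

Both cameras agree on about 2 mm. That is within tolerance, but a small correction is cheap: go back and nudge another 1.8°.

Emit:
move_arm([
  [0,0,0,1.0,-3.6,0,1],
  [0,0,0,1.0,-3.6,0,1],
  [0,0,0,1.0,-3.6,0,1],
  [0,0,0,1.0,-3.6,0,1],
  [0,0,0,1.0,-3.6,0,1],
  [0,0,0,1.0,-3.6,0,1],
  [0,0,0,1.0,-3.6,0,1],
  [0,0,0,1.0,-3.7,0,1],
])

```text
t: 8.4
eef_pos: [0.5209, -0.1845, 0.1412]
ee_rot: [-0.416, 0.909, 0.0, -0.0]
wrist_force: [0.5, 0.9, 0.2]
gripper_width: -0.001
grasp_force: 0.0
```

Emit:
move_arm([
  [0,0,-0.03,0,0,0,1],
  [0,0,0,0,0,0,1],
  [0,0,0,0,0,-2.5,1],
  [0,0,0,0,0,-2.5,1],
  [0,0,0,0,0,-2.5,1],
  [0,0,0,0,0,-0.5,1],
  [0,0,0,0,0,0,1],
  [0,0,0,0,0,0,1],
])

```text
t: 9.07
eef_pos: [0.5217, -0.1813, 0.0624]
ee_rot: [-0.404, 0.915, -0.0, 0.0]
wrist_force: [-0.1, 0.2, -0.6]
gripper_width: -0.001
grasp_force: 0.0
```

Emit:
move_arm([
  [0,0,0,-0.6,0.25,0,1],
  [0,0,0,-0.6,0.25,0,1],
  [0,0,0,-0.4,0.15,0,1],
  [0,0,0,-0.2,0.07,0,1],
  [0,0,0,-0.18,0.05,0,1],
  [0,0,0,0,0,0,1],
  [0,0,0,0,0,0,1],
])

```text
t: 9.65
eef_pos: [0.5016, -0.1736, 0.0616]
ee_rot: [-0.404, 0.915, -0.0, 0.0]
wrist_force: [0.6, -0.4, 0.5]
gripper_width: 0.006
grasp_force: 0.3
```

Run:
```python
from h import *
s=snap('scene');c=np.load('c.npy');print(angles(s,c)[1],manip.state()['eef_pos'])
```

```text
(np.float64(43.20425289995207), np.float32(138.38538)) [ 0.50158813 -0.17360697  0.06146139]
```

Index is at 43.2°, on target. I'll back off the same way and return to the clamp side.

Emit:
move_arm([
  [0,0,0,0.9,-0.4,0,1],
  [0,0,0,0.9,-0.4,0,1],
  [0,0,0,0,0,2.0,1],
  [0,0,0,0,0,3.0,1],
  [0,0,0,0,0,3.0,1],
  [0,0,0,-1.0,3.5,0,1],
  [0,0,0,-1.0,3.5,0,1],
  [0,0,0,-1.0,3.5,0,1],
])

```text
t: 10.37
eef_pos: [0.4889, -0.0757, 0.1413]
ee_rot: [-0.403, 0.915, 0.0, 0.0]
wrist_force: [1.6, 0.4, -1.0]
gripper_width: 0.0
grasp_force: 0.0
```

Emit:
move_arm([
  [0,0,0,-1.0,3.5,0,1],
  [0,0,0,-1.0,3.5,0,1],
  [0,0,0,-1.0,3.5,0,1],
  [0,0,0,-1.0,3.5,0,1],
  [0,0,0,0,3.5,0,1],
  [0,0,0,0,1,0,1],
  [0,0,0,0,0,0,1],
  [0,0,0,0,0,0,1],
])

```text
t: 11.03
eef_pos: [0.4492, 0.1086, 0.141]
ee_rot: [-0.404, 0.915, -0.0, -0.001]
wrist_force: [0.7, -0.8, 0.8]
gripper_width: 0.0
grasp_force: 0.0
```

Run:
```python
from h import *
s=snap('top');c=np.load('c.npy');print(angles(s,c)); st=manip.state();print(st['eef_pos'],st['joint_pos'])
piv=np.array([.4653,.0017])
d=.0195+.001
f=lambda th:(piv+.065*np.array([np.cos(th),np.sin(th)])+d*np.array([-np.sin(th),np.cos(th)]))*100
for k in range(65,-6,-5): th=np.radians(k); print(k,f(th).round(2),(f(th-np.radians(5))-f(th)).round(2))
```

```text
((np.float64(43.1687382430979), np.float32(140.98848)), (np.float64(42.820081553800996), np.float32(122.54933)))
[0.44923051 0.10792015 0.14097732] [ 5.76488462e-01  1.32793102e-01 -2.81214064e-01 -3.09074023e-05
 -1.15796864e+00 -1.31641277e+00]
65 [47.42  6.93] [ 0.59 -0.1 ]
60 [48.    6.82] [ 0.57 -0.15]
55 [48.58  6.67] [ 0.56 -0.2 ]
50 [49.14  6.47] [ 0.54 -0.25]
45 [49.68  6.22] [ 0.51 -0.3 ]
40 [50.19  5.92] [ 0.49 -0.34]
35 [50.68  5.58] [ 0.46 -0.38]
30 [51.13  5.2 ] [ 0.42 -0.42]
25 [51.55  4.77] [ 0.38 -0.46]
20 [51.94  4.32] [ 0.34 -0.49]
15 [52.28  3.83] [ 0.3  -0.51]
10 [52.58  3.32] [ 0.25 -0.54]
5 [52.83  2.78] [ 0.2  -0.56]
0 [53.03  2.22] [ 0.15 -0.57]
-5 [53.18  1.65] [ 0.1  -0.59]
```

The index is now 0.35° (0.4 mm) off. Next, the clamp: rotate the tool square to the knob and descend behind it.

Emit:
move_arm([
  [0,0,0.1,0.3,-1.0,0,1],
  [0,0,0.1,0.2,-1.0,-1,1],
  [0,0,0.1,0.2,-1.0,-2,1],
  [0,0,0,0,0,-2,1],
  [0,0,0,0,0,-2,1],
  [0,0,0,0,0,-1.6,1],
  [0,0,0,0,0,0,1],
  [0,0,0,0,0,0,1],
])

```text
t: 11.75
eef_pos: [0.4561, 0.077, 0.055]
ee_rot: [-0.535, 0.845, -0.0, -0.001]
wrist_force: [0.2, 0.2, 0.2]
gripper_width: -0.0
grasp_force: 0.0
```

Emit:
move_arm([
  [0,0,0,0.9,-0.4,0,1],
  [0,0,0,0.9,-0.4,0,1],
  [0,0,-0.087,0.59,-0.1,0,1],
  [0,0,-0.087,0.57,-0.15,0,1],
  [0,0,-0.087,0.56,-0.2,0,1],
  [0,0,-0.087,0.54,-0.25,0,1],
  [0,0,-0.087,0.51,-0.3,0,1],
  [0,0,-0.087,0.49,-0.34,0,1],
])

```text
t: 12.42
eef_pos: [0.5089, 0.0569, 0.0564]
ee_rot: [-0.298, 0.955, 0.0, 0.001]
wrist_force: [-1.1, 1.1, 0.5]
gripper_width: -0.001
grasp_force: 0.5
```

Emit:
move_arm([
  [0,0,-0.087,0.46,-0.38,0,1],
  [0,0,-0.087,0.42,-0.42,0,1],
  [0,0,-0.087,0.38,-0.46,0,1],
  [0,0,-0.087,0.34,-0.49,0,1],
  [0,0,-0.05,0.18,-0.3,0,1],
  [0,0,0,0,0,0,1],
  [0,0,0,0,0,0,1],
])

```text
t: 13.0
eef_pos: [0.5259, 0.0362, 0.056]
ee_rot: [-0.106, 0.994, 0.0, 0.001]
wrist_force: [0.3, -0.8, 0.2]
gripper_width: -0.0
grasp_force: 0.0
```

Run:
```python
from h import *
s=snap('scene');c=np.load('c.npy');print(angles(s,c)[1]);st=manip.state();p=st['eef_pos'];print(p,st['joint_pos'][5],st['wrist_force'])
r=p[:2]-np.array([.4653,.0017]);print(np.degrees(np.arctan2(r[1],r[0])-np.arctan(.0205/.065)),np.hypot(*r))
cv2.imwrite('pics/r7.png',cv2.resize(s['color'][130:240,180:340],None,fx=4,fy=4,interpolation=cv2.INTER_CUBIC))
```

```text
(np.float64(43.20791587529302), np.float32(139.28502))
[0.52555161 0.0363526  0.05581336] -1.7253878126806963 [-0.00201023 -0.74878739 -0.09560449]
12.400093428238323 0.06950582548509743
```

View pics/r7.png

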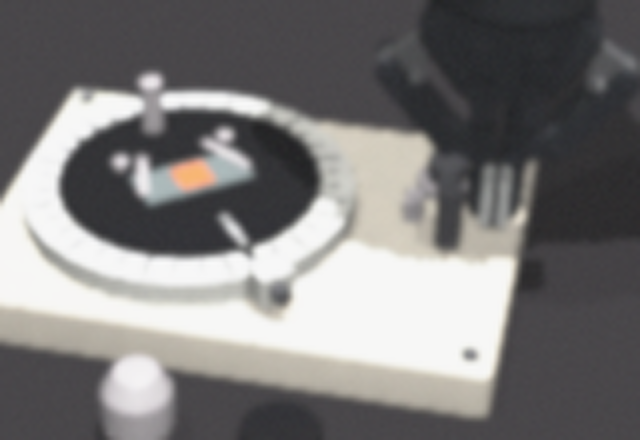

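The picture shows the knob at (448,170) being pushed by the finger at (497,195), close to the stop post at (413,205). The dial is unmoved. I'll push the last ~10° gently.

Emit:
move_arm([
  [0,0,-0.05,0.13,-0.25,0,1],
  [0,0,-0.05,0.1,-0.25,0,1],
  [0,0,-0.03,0.05,-0.2,0,1],
  [0,0,0,0.03,-0.15,0,1],
  [0,0,0,0,0,0,1],
])

```text
t: 13.47
eef_pos: [0.5283, 0.0281, 0.0556]
ee_rot: [-0.041, 0.999, 0.0, 0.0]
wrist_force: [-0.2, 0.3, -0.3]
gripper_width: 0.0
grasp_force: 0.2
```

Emit:
move_arm([
  [0,0,0,0.03,-0.15,0,1],
  [0,0,0,0.02,-0.1,0,1],
  [0,0,0,0,0,0,1],
])

```text
t: 13.72
eef_pos: [0.5286, 0.0257, 0.0554]
ee_rot: [-0.041, 0.999, 0.0, 0.0]
wrist_force: [-0.4, 1.8, 0.6]
gripper_width: 0.0
grasp_force: 0.8
```

Emit:
move_arm([
  [0,0,0,0,-0.1,0,1],
  [0,0,0,0,0,0,1],
  [0,0,0,0,0,0,1],
])

```text
t: 13.97
eef_pos: [0.5287, 0.0255, 0.0555]
ee_rot: [-0.041, 0.999, 0.001, 0.0]
wrist_force: [-0.9, 4.6, 2.1]
gripper_width: 0.0
grasp_force: 2.5
```

Emit:
move_arm([
  [0,0,0,0,-0.1,0,1],
  [0,0,0,0,0,0,1],
  [0,0,0,0,0,0,1],
])

```text
t: 14.22
eef_pos: [0.5288, 0.0253, 0.0555]
ee_rot: [-0.041, 0.999, 0.001, 0.001]
wrist_force: [-0.4, 8.5, 1.9]
gripper_width: -0.003
grasp_force: 4.1
```

The force is rising and motion has stopped, so the lever is at its stop. I'll back off and lift away to verify.

Emit:
move_arm([
  [0,0,0,0,0.5,0,1],
  [0,0,0,0,1.5,0,1],
  [0,0,0,0,1.5,0,1],
  [0,0,0,0,0,3,1],
  [0,0,0,0,0,3,1],
  [0,0,0,-1,3,2,1],
  [0,0,0,-1,3,0,1],
  [0,0,0,-1,3,0,1],
])

```text
t: 14.88
eef_pos: [0.4987, 0.1493, 0.1368]
ee_rot: [-0.04, 0.999, 0.0, 0.001]
wrist_force: [-0.8, 1.0, -1.1]
gripper_width: -0.0
grasp_force: 0.0
```

Emit:
move_arm([
  [0,0,0,-1,3,0,1],
  [0,0,0,-1,3,0,1],
  [0,0,0,0,0,0,1],
  [0,0,0,0,0,0,1],
  [0,0,0,0,0,0,1],
])

```text
t: 15.3
eef_pos: [0.4782, 0.2081, 0.135]
ee_rot: [-0.041, 0.999, -0.001, -0.0]
wrist_force: [1.2, 0.3, -0.0]
gripper_width: -0.002
grasp_force: 0.0
```

Run:
```python
from h import *
s=snap('top');c=np.load('c.npy');print(angles(s,c))
cv2.imwrite('pics/r8.png',rectify(s,[.5,-.06],.06,.15,.0006))
P=cloud(s);m=(abs(P[...,2]-.072)<.01)&(P[...,1]>-.04)&(P[...,1]<.05)&(P[...,0]>.45)&(P[...,0]<.58);print(m.sum(),np.median(P[m],0))
```

```text
((np.float64(43.16254138190706), np.float32(140.57199)), (np.float64(42.81563580292187), np.float32(123.474815)))
39 [0.52948413 0.00483102 0.07238845]
```

View pics/r8.png

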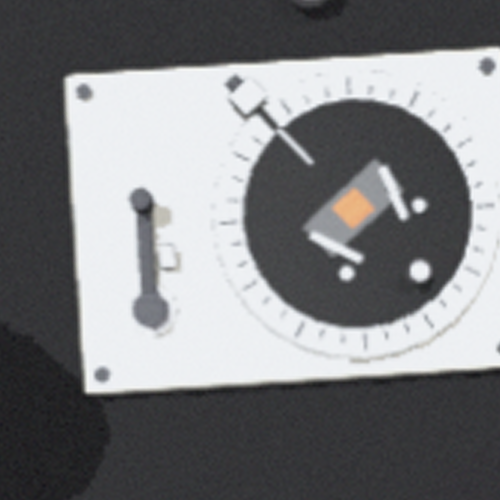

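The lever runs from its pivot (151,310) to the knob (141,199), along the stage's x axis against the stop block. The knob is at (0.529, 0.005), as expected when closed. The index line (312,162)–(278,128) continues straight into the target line. Handing in.

```bash
python3 -c "
from bench import manip
print(manip.sign_off())"
```

```text
the job is handed in; nothing more can be done
None
```

The job is handed in: the index line measures within about 0.5 mm of the target line, the clamp lever is closed against its stop, and the arm is clear; sign-off returned no verdict.

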